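Load a bottle into the labelling jig by way of the sloping rest

TASK

Take the tall bottle out of the crate, where only its cap can be reached, and park it base down in the groove of the sloping wooden rest, letting go of it there so that you can change your grip from the cap to its side. Then lay it along the two rollers of the labelling jig, base up against the end plate and cap over the low bracket, let go, and swing the hold-down frame over so that its roller rests on the bottle. Leave the two dropper bottles and the candle jar where they are.

Things in the scene. Friction and masses are not known exactly. Their poses are not given: they have to be found in the camera images.
- bottle_center (a point): Centre of the tall unlabelled amber bottle, 75 mm above its base; its +z runs from base to cap. 150 mm long: body 44 mm across up to 100 mm from the base, then shoulder, neck 25 mm across, and from 119 to 150 mm a black knurled cap, 30 mm across. 0.11 to 0.23 kg. It stands in one cell of the crate, with up to 4 mm of play each side.
- bottle_cap (a point): Middle of the bottle's cap, on its axis, 135 mm from the base.
- crate: Open plywood crate, 118 x 118 mm and 95 mm high, fixed, origin under its centre; two dividers make four cells of 53 x 53 mm, centred 28.5 mm from the crate's middle along its x and y; floor 4 mm thick, dividers about 81 mm high. One cell is empty.
- dropper_a: Small amber dropper bottle with a black rubber bulb, 33 mm across and 104 mm tall, standing in a cell of the crate (its top is 108 mm above the table); origin under its base. A bystander.
- dropper_b: The second dropper bottle, just like the first.
- rest_seat (a point): Sloping rest: fixed wooden wedge, 62 mm wide, rising at 45 degrees towards its own +y, with a V groove along the slope (120 degrees) and a foot ledge at the lower end. This point, 30 mm above the table, is where the middle of the bottle's base lies when parked; the bottle's axis then leads from here along (0, 0.707, 0.707) in the rest's axes (x across the groove, y level, z up).
- rest_cap (a point): Where the middle of the cap lies when the bottle is parked on the rest, 45 degrees from upright: 135 mm up the slope from rest_seat. The wood's face beside the groove lies 17 mm below the bottle's axis, measured square to it, and ends 85 mm up from the base, so fingers can take the body's upper half from both sides and the cap stands free; the foot ledge rises to 5 mm below the axis.
- jig: Labelling jig, fixed, aluminium, base 185 x 138 mm; origin on the table below the middle of the roller pair; y along the rollers, x towards the hold-down's hinge. Two free rubber rollers, 18 mm across, y -50 to +50 mm, at x -15.5 and +15.5 mm, tops 49 mm above the table. A low bracket (top 42 mm high, y 54 to 62 mm) closes the +y end; hinge posts 101 mm high stand at x 90, y -41 and +41 mm.
- jig_seat (a point): Where the middle of the bottle's base comes when it lies on the rollers against the end plate: on the plate's inner face, 52 mm to -y of the jig's middle, 67 mm above the table. The bottle's axis then runs along the jig's +y. The plate is 74 mm wide and 92 mm high. The rollers' tops are 18 mm below the bottle's axis: hold the upper half of the body.
- holddown (a joint): Angle of the hold-down frame (two bars, rubber roller between), hinged at the jig's x = 90 mm, 97 mm above the table, axis along y. 0 is level, over the rollers; 1.57 upright; 1.75 the back stop, where it stays by its own weight. Pushed to -x well past upright it falls over by itself in about 2 s. It rests on a bottle at about 0; with none it falls to -0.2.
- holddown_bar (a point): Middle of the hold-down's grip bar, black, 14 mm thick, 56 mm long along the jig's y, 124 mm from the hinge. It starts about 219 mm above the table, 112 mm to +x of the roller pair's middle; the space behind it (+x) is free, and a light push to -x moves it.
- candle: Candle jar with gold tin lid, 72 mm across and 90 mm tall, standing behind the rest; origin under its base. A bystander.
Mind the look-alikes: they are no part of the job. Leave any purple, turquoise or yellow look-alike of the part that bears bottle_center alone.

How it is judged:
By the outcome, as a careful person would: the job done as asked, in the order asked, and still so for the second after the job is handed in, with the robot touching nothing.
It also fails if it takes over 64 s, if anything falls off the work surface, if the arm or the gripper's body presses on something with over 40 N, if the wrist force passes 120 N, or if a joint passes its speed limit or range.

ROBOT

A 6-joint arm with a two-finger parallel gripper is mounted at the origin on the work surface; the furniture and walls round the work are solid. World frame = base frame: x ahead of the robot, y to its left, z up, the work surface at z = 0. Lengths are in mm, angles in rad, forces in N, time in s.
With the tool pointing down it reaches from about 375 to 975 mm from the base axis. Payload 3.8 kg.
Tool frame: the origin (TCP) lies between the finger pads; the fingertips stand 14 mm ahead of it and the grasp point (between the pads) lies 5 mm behind it; z points along the fingers, y is the line along which they close (so a half turn about z gives the same grasp; the last joint's range is limited). The gripper opens to 88 mm and grips with 3 to 60 N. Pads are 18 mm wide; open, the fingers measure 123 mm over their backs; the gripper's body (75 mm by 187 mm) begins 45 mm behind the grasp point.
Start: joints at [-0.037, 0.264, 1.604, -0, 1.274, -0.037], TCP at [674.995, -0.002, 252.706] pointing down, gripper open.
Joint ranges: [-2.63, 2.63], [-0.94, 2.18], [0.31, 2.57], [-1.31, 4.45], [0, 2.66], [-2.55, 2.55]. Speed limits (rad/s): [2.57, 2.57, 3.14, 3.14, 3.14, 3.14].

INTERFACE

Orientations are given as a unit quaternion [x, y, z, w].
In Python, from station import status, vision, ctrl gives the robot as it stands.
- The arm moves only by the tool carry_out, never from a script. Its argument "motion" is a list that holds one entry, the list of rows, each a list of 4 numbers: the shift along the tool's x, y, z in cm, then the turn about the tool's z in rad. In form: [[[x, y, z, twist], ...]]. A call has 1 to 5 rows; each row shifts and turns the commanded pose from where the row before left it, along the tool's axes as they then stand; what a row does not reach is not made up. A row lasts 1/12 s, in which the tool goes at most 41.7 mm and 7.16 degrees, less where a joint would pass 70% of its speed; a pose out of reach is approached as far as the arm can. A call with a gripper value outside its range is refused whole. "fingers" is the finger opening in cm, from 0 to 8.81, set as the call begins (left out, the last holds). The fingers move at their own pace and stop on an object; "grip_force" is the grip in N (left out, the last holds). Time passes only in rows, so rows that do not move let the fingers close. It gives the time, the measured TCP pose, the force, the opening and the grip force at its end, in the units of the state.
- status.observe(): the state, without advancing time (a new reading comes with each control period).
- vision.grab_frame(name): name is "scene" or "side" or "wrist"; returns the picture (384x512x3 uint8, red, green, blue); there is no depth.
- vision.calibration(name): a dict with "camera_matrix" (3x3 intrinsics, pixels), "R" (3x3) and "t" (3): a world point X has camera coordinates R X + t; the wrist camera has in their place "T_tool_cam" (4x4, takes a point from camera to tool coordinates, whose origin is the TCP and whose axes are the flange's). Camera axes: x right, y down, z forward; pixel columns grow to the right and rows downward; lengths in mm; the calibration is good to about 2 mm. A picture is of the moment at which its call begins: read the wrist's pose just before it. calibration takes no time and is no camera call.
- ctrl.finish_job(): hands the job in; it is judged then, once.
The state is a dict: "clock": time; "qpos": joint angles; "qd": joint speeds; "joint_torque": joint torques, N m; "tcp_pos": TCP position; "ee_rot": TCP orientation; "force": force on the tool from outside, world axes, zero at the start; "wrist_torque": the same for the moment, N m; "finger_gap": opening from 0.0 (shut) to 1.0 (fully open); "grip_force": force on a finger pad.
Only numpy, scipy, OpenCV 4.12 (cv2) and the standard library are available. Lean on these libraries where they do the work, as an engineer would, in place of code of your own. Each camera call takes 0.05 s, during which the arm holds its last target. There are 200 camera calls.

## Working session

There is one attempt and no reset: what is moved stays moved. The work goes in short steps, Python scripts to look and compute and a tool call to move; the robot and the scene stay as the last step left them, time stands still between calls to the robot, and variables do not carry over. Pictures are saved under pics/ and viewed, at most 10 in all, crops included, and the job is handed in when it is done.

Besides the shell and the picture viewer there is one more tool, called after "Call:" as name(argument=value, ...), one argument or row to a line, values as JSON. carry_out: Moves the arm, as the interface text tells. Its arguments: {"type":"object","properties":{"motion":{"type":"array"},"fingers":{"type":"number"},"grip_force":{"type":"number"}},"required":["motion"]}

```bash
mkdir -p pics; ls; python3 - <<'E'
from station import status, vision, ctrl
import cv2, numpy as np
print(status.observe())
ims=[]
for n in ["scene","side","wrist"]:
    im=vision.grab_frame(n); cv2.imwrite(f"pics/{n}0.png",im[:,:,::-1]); c=vision.calibration(n)
    print(n,{k:np.round(np.array(v),4).tolist() for k,v in c.items()})
    ims.append(im)
a=cv2.resize(ims[0],(800,600),interpolation=cv2.INTER_CUBIC);cv2.imwrite("pics/a.png",a[:,:,::-1])
a=cv2.resize(ims[1],(800,600),interpolation=cv2.INTER_CUBIC);cv2.imwrite("pics/b.png",a[:,:,::-1])
E
```

```text
pics
{'clock': 0.0, 'qpos': array([-3.69151067e-02,  2.64728316e-01,  1.60535118e+00,  4.02982892e-06,
        1.27365639e+00, -3.69150514e-02]), 'qd': array([ 1.65782136e-03,  7.13511953e-04,  4.18972781e-05, -3.33171941e-05,
        2.55235396e-04,  7.93410640e-04]), 'joint_torque': array([-9.59501231e-04, -5.02113855e+01, -3.56871557e+01,  7.25938403e-02,
        2.92220683e-02, -1.93505334e-04]), 'tcp_pos': array([6.74342487e+02, 1.34949646e-02, 2.51417001e+02]), 'ee_rot': array([ 0.70710681,  0.70710594, -0.00072785, -0.00078651]), 'force': array([ 0.21668037, -0.1183013 ,  0.85035012]), 'wrist_torque': array([-0.04374989, -0.01268606, -0.06258254]), 'grip_force': 0.0, 'finger_gap': 0.9977588701845013}
scene {'camera_matrix': [[402.9526, 0.0, 249.644], [0.0, 402.9526, 190.862], [0.0, 0.0, 1.0]], 'R': [[-0.7255, -0.6882, 0.003], [-0.4378, 0.4581, -0.7736], [0.531, -0.5626, -0.6336]], 't': [232.7002, 348.5032, 837.813]}
side {'camera_matrix': [[392.479, 0.0, 255.4065], [0.0, 392.479, 186.3778], [0.0, 0.0, 1.0]], 'R': [[-0.9998, -0.0217, -0.0008], [-0.013, 0.6249, -0.7806], [0.0174, -0.7804, -0.625]], 't': [468.404, 158.9917, 826.4243]}
wrist {'camera_matrix': [[338.7375, 0.0, 258.82], [0.0, 338.7375, 190.3873], [0.0, 0.0, 1.0]], 'T_tool_cam': [[0.0002, -0.9566, -0.2913, 75.9773], [1.0, -0.0, 0.0009, 0.0365], [-0.0008, -0.2913, 0.9566, -132.992], [0.0, 0.0, 0.0, 1.0]]}
```

View pics/a.png

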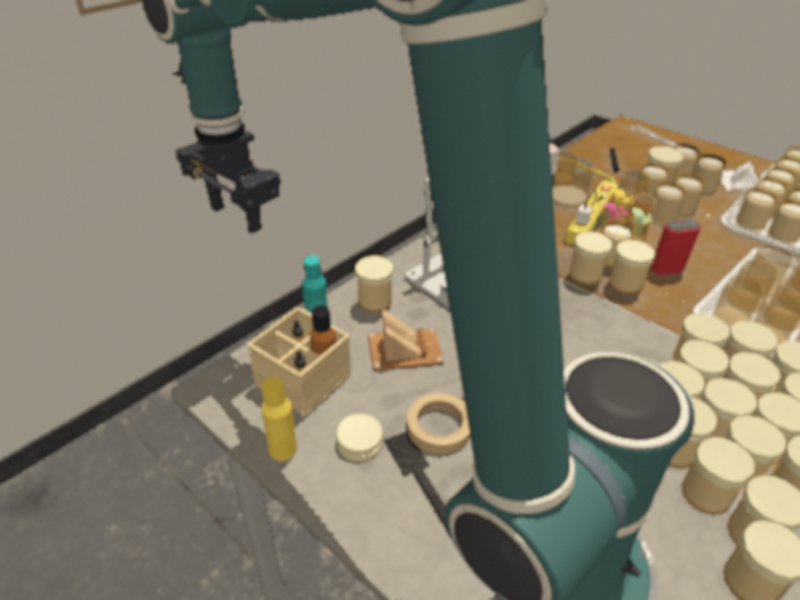

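View pics/b.png

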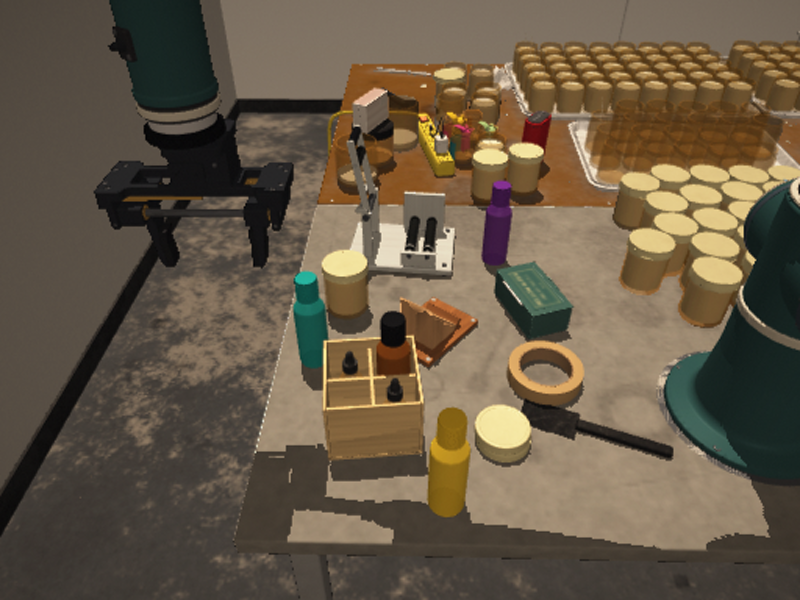

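The side picture shows the amber bottle with the black cap at (393,328) in the crate, which is at (323–424, 338–455). The two droppers are at (350,362) and (395,388). The rest is at (437,325), the jig at (415,240) with its hold-down upright at (362,195), and the candle at (345,280). The look-alikes are turquoise (310,320), yellow (449,465) and purple (497,225). Only the amber bottle in the crate fits the description.

```bash
cat > h.py <<'E'
from station import status, vision, ctrl
import cv2, numpy as np
from scipy.spatial.transform import Rotation as Ro
def cam(n,st=None):
    c=vision.calibration(n); K=np.array(c["camera_matrix"])
    if n=="wrist":
        st=st or status.observe(); T=np.array(c["T_tool_cam"])
        Rt=Ro.from_quat(st["ee_rot"]).as_matrix()
        Rc=Rt@T[:3,:3]; o=Rt@T[:3,3]+st["tcp_pos"]
        return K,Rc,o
    R=np.array(c["R"]); return K,R.T,-R.T@np.array(c["t"])
def ray(C,uv):
    K,Rc,o=C; d=Rc@np.linalg.inv(K)@np.array([uv[0],uv[1],1.]); return o,d/np.linalg.norm(d)
def onz(C,uv,z):
    o,d=ray(C,uv); return o+d*(z-o[2])/d[2]
def tri(rs):
    A=0;b=0
    for o,d in rs:
        P=np.eye(3)-np.outer(d,d);A=A+P;b=b+P@o
    return np.linalg.solve(A,b)
def proj(C,X):
    K,Rc,o=C; p=K@(Rc.T@(np.array(X)-o)); return p[:2]/p[2]
def tocm(X,st=None):
    st=st or status.observe()
    return Ro.from_quat(st["ee_rot"]).as_matrix().T@(np.array(X)-st["tcp_pos"])/10
E
python3 - <<'E'
from h import *
s=800/512
C=cam("side");S=cam("scene")
f=lambda u,v,z:np.round(onz(C,((u+.5)/s-.5,(v+.5)/s-.5),z)).tolist()
print("cap",f(393,328,139))
print("crate",[f(*p,95) for p in [(323,342),(414,338),(424,402),(325,412)]])
print("jigplate top",[f(*p,92) for p in [(404,192),(445,195)]], "base",[f(*p,10) for p in [(455,273),(368,272),(455,228)]])
print("rest",f(437,325,30))
print("candle",f(345,262,90))
print("cap tri",tri([ray(C,((393.5)/s-.5,(328.5)/s-.5)),ray(S,(321/s-.5,318/s-.5))]))
im=cv2.imread("pics/side0.png"); a=im[105:305,185:315]
cv2.imwrite("pics/c.png",cv2.resize(a,None,fx=3,fy=3,interpolation=cv2.INTER_CUBIC))
w=cv2.imread("pics/wrist0.png"); cv2.imwrite("pics/d.png",cv2.resize(w,(800,600),interpolation=cv2.INTER_CUBIC))
E
```

```text
cap [476.0, 0.0, 139.0]
crate [[568.0, -20.0, 95.0], [450.0, -30.0, 95.0], [438.0, 79.0, 95.0], [551.0, 96.0, 95.0]]
jigplate top [[469.0, -416.0, 92.0], [396.0, -407.0, 92.0]] base [[379.0, -285.0, 10.0], [528.0, -284.0, 10.0], [373.0, -426.0, 10.0]]
rest [415.0, -128.0, 30.0]
candle [556.0, -203.0, 90.0]
cap tri [476.56378238  -1.44062894 139.14520843]
```

View pics/c.png

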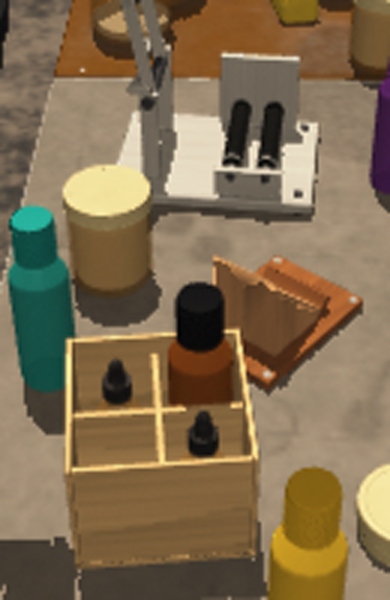

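View pics/d.png

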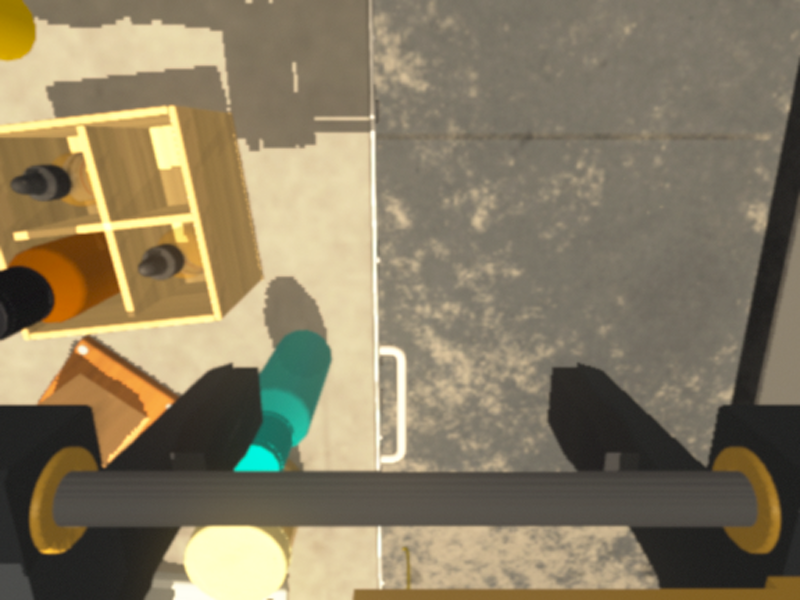

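Call:
carry_out(
  motion=[
    [[-2,-1.5,-2,0],[-3,-2.2,-1,0],[-3,-2.2,-1,0],[-3,-2.2,-1,0],[-3,-2.2,-1,0]],
  ],
)

```text
clock: 0.57
tcp_pos: [570.7, -140.9, 312.7]
ee_rot: [0.707, 0.707, -0.0, -0.0]
force: [0.1, -0.1, 1.0]
finger_gap: 1.002
grip_force: 0.0
```

Call:
carry_out(
  motion=[
    [[-3,-2.4,-1,0],[-3,-2.4,-1,0],[-3,-2.4,0,0],[-3,-2.4,0,0],[-3,-1.5,0,0]],
  ],
)

```text
clock: 0.98
tcp_pos: [458.8, -291.1, 333.1]
ee_rot: [0.707, 0.707, -0.0, 0.0]
force: [1.2, 0.4, 0.1]
finger_gap: 1.002
grip_force: 0.0
```

```bash
python3 - <<'E'
from h import *
vision.grab_frame("side")
st=status.observe(); print(st["tcp_pos"],st["ee_rot"],st["qd"].max())
im=vision.grab_frame("wrist"); np.save("w1.npy",np.r_[st["tcp_pos"],st["ee_rot"]])
cv2.imwrite("pics/w1.png",im[:,:,::-1]); cv2.imwrite("pics/w1b.png",cv2.resize(im[:,:,::-1],(800,600),interpolation=cv2.INTER_CUBIC))
E
```

```text
[ 456.78088073 -296.01491774  332.78900849] [ 0.7082563   0.70595028 -0.00256096  0.0008073 ] 0.13855594212661043
```

View pics/w1b.png

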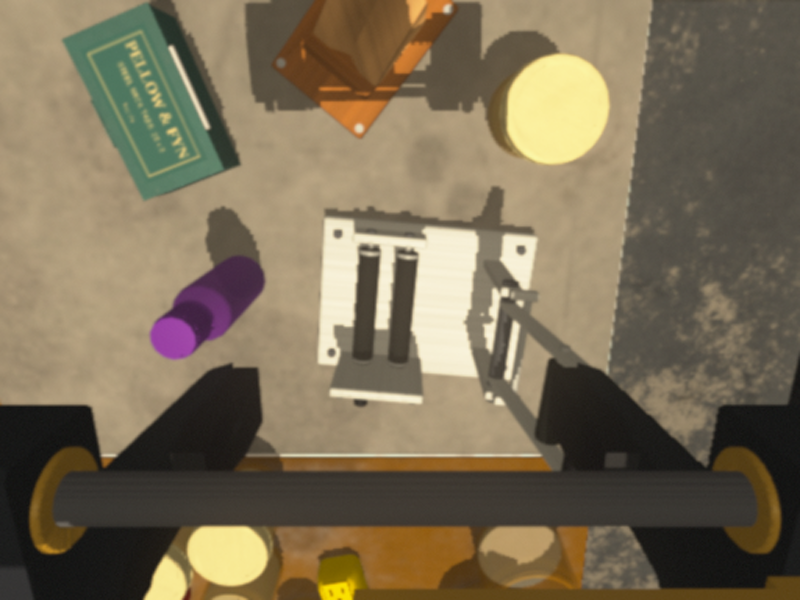

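The wrist picture shows the jig: its rollers run (369,250)–(362,360) and (406,252)–(399,360), the end plate top is (332,392)–(422,400), and the hold-down frame stands to the right. The rest is at the top, with its foot at the lower left near (320,90) and rising to the upper right. The candle is at (557,108).

```bash
python3 - <<'E'
from h import *
v=np.load("w1.npy"); C=cam("wrist",dict(tcp_pos=v[:3],ee_rot=v[3:]))
s=800/512
f=lambda u,v,z:np.round(onz(C,((u+.5)/s-.5,(v+.5)/s-.5),z)).tolist()
print("rollers",[f(*p,48) for p in [(369,250),(362,360),(406,252),(399,360)]])
print("plate inner top",[f(*p,92) for p in [(335,388),(422,396)]],"outer",[f(*p,92) for p in [(331,395),(422,402)]])
print("base",[f(*p,10) for p in [(327,212),(535,235),(318,363)]])
print("rest holes",[f(*p,8) for p in [(281,62),(359,128),(448,9)]], "ledge",[f(*p,26) for p in [(303,42),(380,90)]])
print("candle",f(557,108,90))
E
```

```text
rollers [[428.0, -308.0, 48.0], [420.0, -404.0, 48.0], [457.0, -310.0, 48.0], [451.0, -404.0, 48.0]]
plate inner top [[402.0, -409.0, 92.0], [470.0, -416.0, 92.0]] outer [[398.0, -415.0, 92.0], [470.0, -421.0, 92.0]]
base [[390.0, -283.0, 10.0], [570.0, -304.0, 10.0], [375.0, -424.0, 10.0]]
rest holes [[358.0, -165.0, 8.0], [419.0, -215.0, 8.0], [490.0, -127.0, 8.0]] ledge [[380.0, -153.0, 26.0], [438.0, -187.0, 26.0]]
candle [559.0, -203.0, 90.0]
```

Call:
carry_out(
  motion=[
    [[3.5,1,0,0],[3.5,1,0,0],[3,0,0,0],[3,0,0,0],[0,0,0,0]],
  ],
)

```text
clock: 1.5
tcp_pos: [481.0, -155.1, 332.5]
ee_rot: [0.706, 0.709, 0.001, -0.001]
force: [-0.4, -0.0, -0.2]
finger_gap: 1.002
grip_force: 0.0
```

```bash
python3 - <<'E'
from h import *
vision.grab_frame("side")
st=status.observe(); print(st["tcp_pos"],st["ee_rot"],st["qd"].max())
im=vision.grab_frame("wrist"); np.save("w2.npy",np.r_[st["tcp_pos"],st["ee_rot"]])
cv2.imwrite("pics/w2.png",im[:,:,::-1]); cv2.imwrite("pics/w2b.png",cv2.resize(im[:300,100:500,::-1],(800,600),interpolation=cv2.INTER_CUBIC))
E
```

```text
[ 481.17405897 -157.1925144   332.55099272] [ 7.05607196e-01  7.08603071e-01  2.71520824e-04 -3.14856552e-04] 0.014831249883632198
```

View pics/w2b.png

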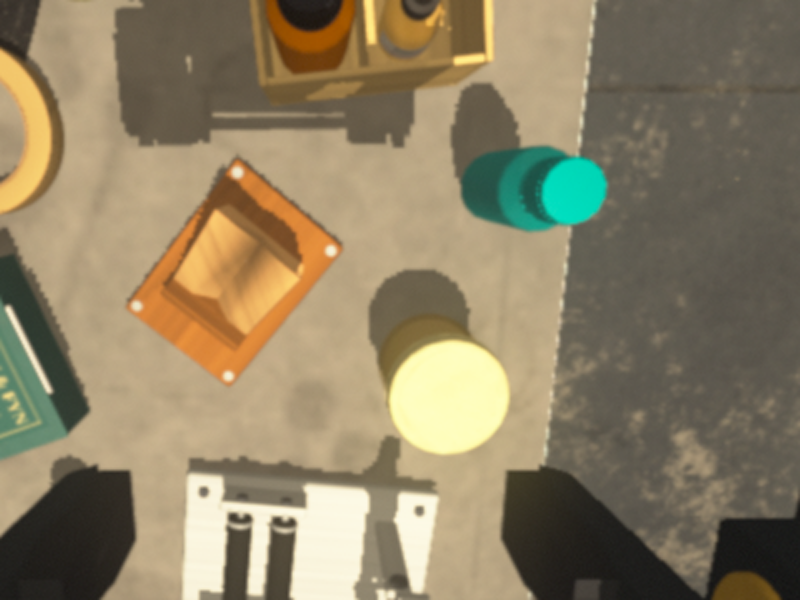

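The picture shows the rest with screws at crop pixels (237,172), (330,250), (229,376) and (137,306). Its tall notched edge is (225,205)–(303,265) and its foot is at the lower left. The cap is at (310,5) and the candle at (448,395).

```bash
python3 - <<'E'
from h import *
v=np.load("w2.npy"); C=cam("wrist",dict(tcp_pos=v[:3],ee_rot=v[3:]))
f=lambda u,v,z:onz(C,((u+.5)/2-.5+100,(v+.5)/2-.5),z)
h=[f(*p,8) for p in [(237,172),(330,250),(229,376),(137,306)]]; print(np.round(h,1))
a=(h[0]+h[1]-h[2]-h[3])/2; print("hole axis ang",np.degrees(np.arctan2(a[1],a[0])),"centre",np.mean(h,0), np.linalg.norm(h[0]-h[1]),np.linalg.norm(a))
x=(h[1]-h[0]+h[2]-h[3])/2; print(np.degrees(np.arctan2(x[1],x[0]))+90)
e=[f(225,205,78),f(303,265,78)]; print("tall",e,np.linalg.norm(e[0]-e[1]))
th=np.arctan2(a[1],a[0]); u=np.array([np.cos(th),np.sin(th),0])
m=(e[0]+e[1])/2; seat=m-72.1*u; print("seat",seat[:2],"cap",(seat+95.5*u)[:2], "low front edge", [f(165,285,20),f(240,345,20)])
print("rollers end",[f(*p,48) for p in [(240,515),(284,520)]])
# verification in scene/side views
S=cam("side"); 
seat[2]=30; print("side px seat",proj(S,seat)*1.5625)
E
```

```text
[[ 428.9  -79.3    8. ]
 [ 489.4 -128.7    8. ]
 [ 419.1 -216.6    8. ]
 [ 358.  -167.     8. ]]
hole axis ang 51.199149459709695 centre [ 423.8357104  -147.92983914    8.        ] 78.10819011524111 112.66608283251138
50.85715564233207
tall [array([429.66821693, -97.12997801,  78.        ]), array([ 472.81924886, -129.96410082,   78.        ])] 54.222607623396286
seat [ 406.06476397 -169.73663602] cap [465.9065328 -95.3107487] low front edge [array([ 380.66618062, -150.72886329,   20.        ]), array([ 428.89423271, -191.17343389,   20.        ])]
rollers end [array([ 428.68567721, -304.06883525,   48.        ]), array([ 458.79317984, -307.76447562,   48.        ])]
side px seat [441.86612115 306.90439836]
```

Call:
carry_out(
  motion=[
    [[0,0,0,0.097],[0,0,0,0.097],[0,0,0,0.097],[0,0,0,0.097],[0,0,0,0.097]],
  ],
)

```text
clock: 2.02
tcp_pos: [481.1, -161.0, 332.5]
ee_rot: [0.858, 0.514, -0.0, 0.0]
force: [-0.7, -0.1, 1.1]
finger_gap: 1.001
grip_force: 0.0
```

Call:
carry_out(
  motion=[
    [[0,0,0,0.098],[0,0,0,0.098],[2.3,-2.0,1.5,0],[2.3,-2.0,2,0],[2.3,-2.0,2,0]],
  ],
)

```text
clock: 2.43
tcp_pos: [478.5, -69.2, 277.6]
ee_rot: [0.903, 0.429, 0.001, 0.001]
force: [0.8, 0.2, -0.1]
finger_gap: 1.004
grip_force: 0.0
```

Call:
carry_out(
  motion=[
    [[2.3,-2.0,2,0],[2.0,-1.7,2,0],[0,0,1.5,0],[0,0,0,0],[0,0,0,0]],
  ],
)

```text
clock: 2.85
tcp_pos: [475.7, -12.4, 221.9]
ee_rot: [0.903, 0.43, -0.001, -0.0]
force: [-0.6, 0.4, -0.5]
finger_gap: 1.0
grip_force: 0.0
```

```bash
python3 - <<'E'
from h import *
st=status.observe(); print(st["tcp_pos"],Ro.from_quat(st["ee_rot"]).as_matrix().round(3).tolist(),abs(st["qd"]).max())
S=cam("side");Sc=cam("scene")
im=vision.grab_frame("wrist"); C=cam("wrist",st); 
print("proj cap in wrist",proj(C,[476,-1,154]))
cv2.imwrite("pics/w3.png",im[:,:,::-1])
# dark cap blob in side/start images
for n,c in (("side0",S),("scene0",Sc)):
    g=cv2.imread(f"pics/{n}.png").max(2); p=proj(c,[476,-1,139]); x,y=p.astype(int)
    m=(g<45).astype(np.uint8); k,l,s,ce=cv2.connectedComponentsWithStats(m)
    i=l[y,x]; print(n,p.round(1),i,s[i],ce[i].round(1))
    if n=="side0": r1=ray(c,(s[i][0]+s[i][2]/2-.5,ce[i][1]))
    else: r2=ray(c,(s[i][0]+s[i][2]/2-.5,ce[i][1]))
print(tri([r1,r2]))
print(tocm([476,-1,134],st))
E
```

```text
[475.74135427 -12.39176145 221.90056224] [[0.63, 0.777, -0.002], [0.777, -0.63, -0.0], [-0.002, -0.002, -1.0]] 0.04105691043709372
proj cap in wrist [248.2763368  199.06652197]
side0 [251.4 209.3] 38 [244 200  16  22 313] [251.3 210.4]
scene0 [204.8 203.8] 17 [201 200   9  12  87] [205.1 205.7]
[475.58125162  -1.15405338 134.38787912]
[ 0.91652089 -0.68342721  8.78956179]
```

Call:
carry_out(
  motion=[
    [[0.9,-0.7,0,0],[0,0,2,0],[0,0,3,0],[0,0,2.5,0],[0,0,1.3,0]],
  ],
)

```text
clock: 3.32
tcp_pos: [475.9, -0.7, 133.4]
ee_rot: [0.903, 0.43, -0.0, -0.0]
force: [-0.6, 0.3, -0.7]
finger_gap: 0.998
grip_force: 0.0
```

Call:
carry_out(
  motion=[
    [[0,0,0,0],[0,0,0,0]],
  ],
)

```text
clock: 3.48
tcp_pos: [476.9, -0.7, 135.3]
ee_rot: [0.903, 0.43, 0.0, -0.0]
force: [0.2, 0.9, -0.1]
finger_gap: 1.001
grip_force: 0.0
```

Call:
carry_out(
  motion=[
    [[0,0,0,0],[0,0,0,0],[0,0,0,0],[0,0,0,0],[0,0,0,0]],
  ],
  fingers=2.0,
  grip_force=25,
)

```text
clock: 3.9
tcp_pos: [476.9, -0.5, 135.5]
ee_rot: [0.903, 0.43, 0.001, 0.0]
force: [-0.2, 0.0, -0.2]
finger_gap: 0.643
grip_force: 0.0
```

Call:
carry_out(
  motion=[
    [[0,0,0,0],[0,0,0,0],[0,0,0,0],[0,0,0,0],[0,0,0,0]],
  ],
)

```text
clock: 4.32
tcp_pos: [476.4, -0.6, 134.7]
ee_rot: [0.903, 0.43, 0.0, 0.0]
force: [1.1, 0.5, -0.2]
finger_gap: 0.331
grip_force: 25.0
```

Call:
carry_out(
  motion=[
    [[0,0,-0.5,0],[0,0,-1,0],[0,0,-1.5,0],[0,0,-2,0],[0,0,-2,0]],
  ],
)

```text
clock: 4.73
tcp_pos: [475.8, -0.5, 205.6]
ee_rot: [0.903, 0.43, -0.0, -0.0]
force: [1.2, -0.4, -1.3]
finger_gap: 0.33
grip_force: 25.0
```

Call:
carry_out(
  motion=[
    [[0,0,-2,0],[0,0,-2,0],[0,0,-1.5,0],[0,0,0,0],[0,0,0,0]],
  ],
)

```text
clock: 5.15
tcp_pos: [477.0, -0.5, 261.0]
ee_rot: [0.903, 0.43, 0.001, 0.001]
force: [0.3, -0.4, -2.0]
finger_gap: 0.333
grip_force: 25.0
```

```bash
python3 - <<'E'
from h import *
im=vision.grab_frame("side"); st=status.observe()
print(st["tcp_pos"],st["force"],st["finger_gap"])
a=im[60:260,150:350,::-1]
w=cv2.imread("pics/w2.png")[75:205,150:280]
cv2.imwrite("pics/e.png",np.hstack([cv2.resize(a,(390,390),interpolation=cv2.INTER_CUBIC),cv2.resize(w,(390,390),interpolation=cv2.INTER_CUBIC)]))
E
```

```text
[476.14260558  -0.49377948 259.62591748] [-0.19222794  0.33102028 -2.28053744] 0.33395874771076917
```

View pics/e.png

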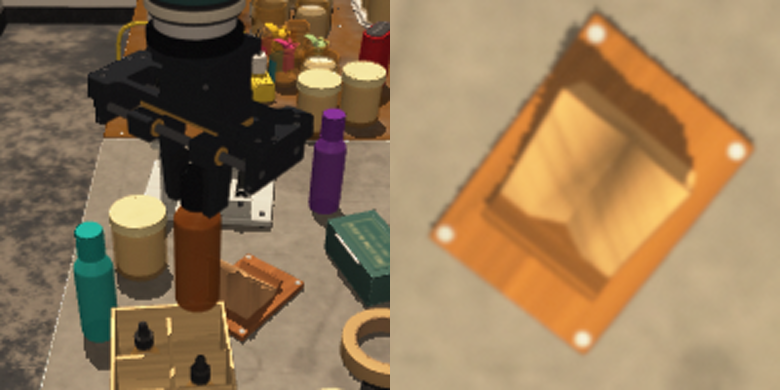

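The left crop shows the amber bottle hanging upright from the cap, clear of the crate, with both droppers still in their cells. The right crop shows the rest with its tall edge (565,85)–(692,185), the slope/ledge line (500,200)–(612,278) and the ledge's outer edge (487,205)–(598,298).

```bash
python3 - <<'E'
from h import *
v=np.load("w2.npy"); C=cam("wrist",dict(tcp_pos=v[:3],ee_rot=v[3:]))
f=lambda u,v,z:onz(C,((u+.5)/3-.5+150,(v+.5)/3-.5+75),z)
th=np.radians(51.04);u=np.array([np.cos(th),np.sin(th),0]);w=np.array([u[1],-u[0],0]);o=np.array([423.8,-147.9,0])
for n,p,z in [("tallL",(175,85),78),("tallR",(302,185),78),("inL",(110,200),24),("inR",(222,278),24),("outL",(97,205),20),("outR",(208,298),20)]:
    X=f(*p,z)-o; print(n,"along %.1f across %.1f"%(X@u,X@w))
st=status.observe(); 
seat=o-28*u+[0,0,30]; print("seat",seat, "pre", tocm(seat+14*u+[0,0,33-30+135-5],st))
E
```

```text
tallL along 39.3 across -31.0
tallR along 40.3 across 28.5
inL along -24.1 across -28.5
inR along -20.9 across 30.4
outL along -30.5 across -31.9
outR along -33.2 across 31.4
seat [ 406.19422475 -169.67238338   30.        ] pre [-16.14863589   5.21385644   9.66206655]
```

Call:
carry_out(
  motion=[
    [[-1.5,0.5,0,0],[-2.5,0.8,0,0],[-2.5,0.8,0,0],[-2.5,0.8,0,0],[-2.5,0.8,0,0]],
  ],
)

```text
clock: 5.62
tcp_pos: [431.1, -113.6, 257.7]
ee_rot: [0.902, 0.431, -0.001, -0.001]
force: [0.4, 0.2, -0.9]
finger_gap: 0.333
grip_force: 25.0
```

Call:
carry_out(
  motion=[
    [[-2.5,0.8,1,0],[-1.5,0.5,2,0],[-0.6,0.2,2,0],[0,0,2,0],[0,0,1,0]],
  ],
)

```text
clock: 6.03
tcp_pos: [412.5, -157.8, 175.5]
ee_rot: [0.903, 0.43, -0.002, -0.003]
force: [-0.4, 0.1, -1.7]
finger_gap: 0.328
grip_force: 25.0
```

Call:
carry_out(
  motion=[
    [[0,0,0,0],[0,0,0,0],[0,0,0,0]],
  ],
)

```text
clock: 6.28
tcp_pos: [416.0, -158.2, 180.4]
ee_rot: [0.903, 0.431, 0.0, 0.0]
force: [-0.1, -1.2, -1.0]
finger_gap: 0.333
grip_force: 25.0
```

```bash
python3 - <<'E'
from h import *
im=vision.grab_frame("side"); im2=vision.grab_frame("scene");st=status.observe()
print(st["tcp_pos"],st["force"],st["finger_gap"]);print(tocm([415,-158.8,168],st))
cv2.imwrite("pics/s4.png",im[:,:,::-1])
cv2.imwrite("pics/f.png",np.hstack([cv2.resize(im[130:260,220:350,::-1],(400,400),interpolation=cv2.INTER_CUBIC),cv2.resize(im2[110:250,190:330,::-1],(400,400),interpolation=cv2.INTER_CUBIC)]))
# predicted seat/axis pixel in side
S=cam("side"); print([proj(S,p).round(1).tolist() for p in [(404.3,-172,30),(415,-158.8,48)]])
E
```

```text
[ 416.46370861 -158.4579362   181.01929355] [ 0.29984828 -0.48448136 -1.54797935] 0.3304696442564931
[-0.11947212 -0.09518937  1.30164509]
[[283.5, 195.8], [279.5, 193.5]]
```

View pics/f.png

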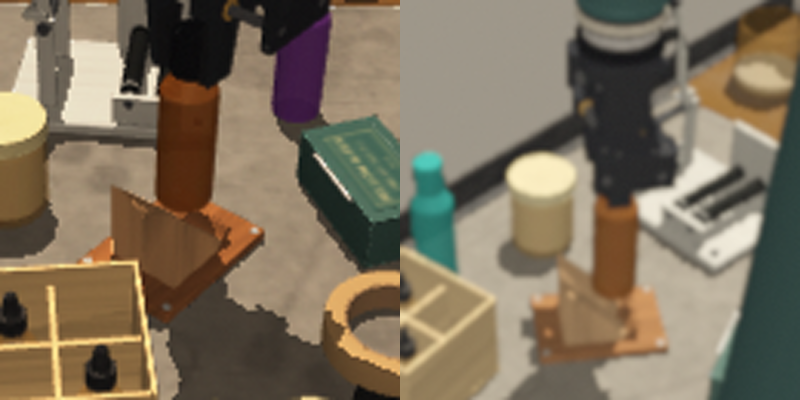

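The bottle stands vertical just above the lower part of the rest's slope in both views. Next I lower it and lean it back along the groove.

Call:
carry_out(
  motion=[
    [[-0.1,-0.1,0.4,0],[0,0,0.5,0],[0,0,0.4,0],[0,0,0,0]],
  ],
  grip_force=15,
)

```text
clock: 6.72
tcp_pos: [413.5, -158.4, 166.0]
ee_rot: [0.903, 0.43, -0.001, -0.0]
force: [0.5, 0.3, -1.1]
finger_gap: 0.335
grip_force: 15.0
```

Call:
carry_out(
  motion=[
    [[0.9,0,0.1,0],[0.9,0,0.2,0],[0.9,0,0.25,0],[0.9,0,0.35,0]],
  ],
)

```text
clock: 7.05
tcp_pos: [437.9, -129.8, 158.0]
ee_rot: [0.903, 0.43, 0.001, 0.0]
force: [-0.6, -0.1, 1.5]
finger_gap: 0.333
grip_force: 15.0
```

Call:
carry_out(
  motion=[
    [[0.8,0,0.45,0],[0.8,0,0.5,0],[0.75,0,0.6,0],[0.75,0,0.65,0]],
  ],
)

```text
clock: 7.38
tcp_pos: [456.7, -105.6, 134.9]
ee_rot: [0.903, 0.431, -0.0, -0.0]
force: [-0.7, -0.6, 0.2]
finger_gap: 0.333
grip_force: 15.0
```

```bash
python3 - <<'E'
from h import *
im=vision.grab_frame("side"); im2=vision.grab_frame("scene");st=status.observe()
print(st["tcp_pos"],st["force"],st["wrist_torque"],st["finger_gap"])
s=np.array([404.3,-172,0]);u=np.array([.6288,.7776,0]); d=st["tcp_pos"]-s; print("along",d@u,"across",d@[.7776,-.6288,0])
cv2.imwrite("pics/g.png",np.hstack([cv2.resize(im[130:260,220:350,::-1],(400,400),interpolation=cv2.INTER_CUBIC),cv2.resize(im2[110:250,190:330,::-1],(400,400),interpolation=cv2.INTER_CUBIC)]))
E
```

```text
[ 456.05431387 -105.44010878  134.09023952] [-0.62092424 -1.96144008 -0.87276783] [-0.28815671 -0.01225038  0.04334707] 0.3326572936282666
along 84.30008397175943 across -1.6087051327282935
```

View pics/g.png

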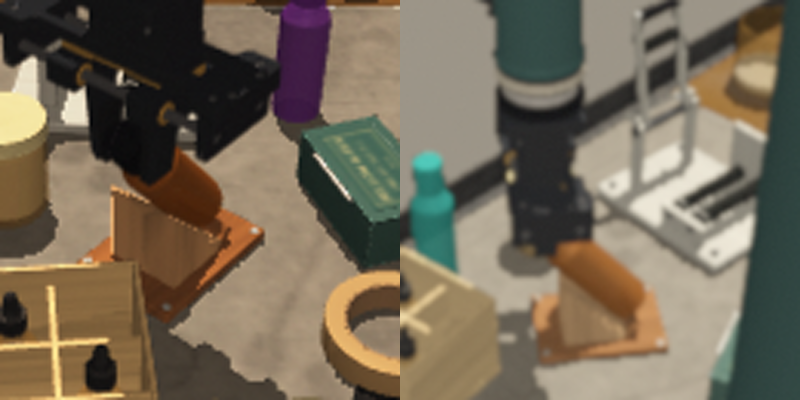

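The bottle has tilted about 40° into the groove, with its base at the foot.

Call:
carry_out(
  motion=[
    [[0.5,0,0.5,0],[0.5,0,0.4,0],[0.3,0,0.2,0],[0,0,0,0],[0,0,0,0]],
  ],
)

```text
clock: 7.9
tcp_pos: [464.5, -96.5, 124.7]
ee_rot: [0.903, 0.43, -0.0, 0.0]
force: [0.1, -1.8, 1.0]
finger_gap: 0.331
grip_force: 15.0
```

```bash
python3 - <<'E'
from h import *
st=status.observe()
print(st["tcp_pos"],st["force"],st["wrist_torque"],st["finger_gap"])
s=np.array([404.3,-172,0]);u=np.array([.6288,.7776,0]); d=st["tcp_pos"]-s; print("along",d@u,"across",d@[.7776,-.6288,0])
S=cam("side");Sc=cam("scene")
for n,c in(("side",S),("scene",Sc)):
    im=vision.grab_frame(n); cv2.imwrite(f"pics/{n}5.png",im[:,:,::-1])
    h=cv2.cvtColor(im,cv2.COLOR_RGB2HSV); 
    p=proj(c,s+40*u+[0,0,75]).astype(int); roi=np.zeros(h.shape[:2],np.uint8); cv2.circle(roi,p.tolist(),35,1,-1)
    m=((h[...,0]<14)&(h[...,1]>190)&(roi>0)).astype(np.uint8)
    k,l,stt,ce=cv2.connectedComponentsWithStats(m); i=1+np.argmax(stt[1:,4]); ys,xs=np.where(l==i)
    (cx,cy),(w,hh),ang=cv2.minAreaRect(np.c_[xs,ys].astype(np.float32)); vx,vy,_,_=cv2.fitLine(np.c_[xs,ys].astype(np.float32),2,0,.01,.01).ravel()
    e=proj(c,s+[0,0,30]); b=proj(c,s+70.7*u+[0,0,100.7])
    print(n,stt[i],(cx,cy),(w,hh),ang,"line",np.degrees(np.arctan2(vy,vx)),"pred line",np.degrees(np.arctan2(*(b-e)[::-1])),e,b,"pred mid",proj(c,s+35.4*u+[0,0,65.4]))
E
```

```text
[464.45576324 -96.48535597 124.71482731] [ 0.12146099 -1.77989     1.02716614] [-0.32144087  0.05640856  0.08391121] 0.33142634499124046
along 96.54613112304123 across -0.7064866671365762
side [266 181  26  22 297] (279.9822692871094, 192.74261474609375) (22.538463592529297, 18.615386962890625) 22.61986541748047 line 20.291874 pred line -153.92912546572086 [283.49427558 195.82495011] [265.51572921 187.0286808 ] pred mid [274.92064476 191.63017462]Traceback (most recent call last):
  File "<stdin>", line 11, in <module>
    return _wrapfunc(a, 'argmax', axis=axis, out=out, **kwds)
    return bound(*args, **kwds)
ValueError: attempt to get argmax of an empty sequence
```

Call:
carry_out(
  motion=[
    [[0,0,0.3,0],[-0.1,0,0.2,0],[0,0,0,0],[0,0,0,0]],
  ],
)

```text
clock: 8.33
tcp_pos: [464.0, -97.5, 119.9]
ee_rot: [0.903, 0.43, 0.0, 0.0]
force: [0.3, -2.4, 3.0]
finger_gap: 0.335
grip_force: 15.0
```

```bash
python3 - <<'E'
from h import *
st=status.observe()
print(st["tcp_pos"],st["force"],st["wrist_torque"],st["finger_gap"])
s=np.array([404.3,-172,0]);u=np.array([.6288,.7776,0]); d=st["tcp_pos"]-s; print("along",d@u,"across",d@[.7776,-.6288,0])
E
```

```text
[463.9612124  -97.4644407  119.94320927] [ 0.25495291 -2.44042392  3.02550052] [-0.40992251  0.10128737  0.03570862] 0.3351829113185812
along 95.47382127194024 across -0.4754009282309178
```

Call:
carry_out(
  motion=[
    [[0,0,0,0],[0,0,0,0],[0,0,0,0],[0,0,0,0],[0,0,0,0]],
  ],
  fingers=8.5,
)

```text
clock: 8.75
tcp_pos: [463.4, -96.9, 119.3]
ee_rot: [0.903, 0.43, -0.0, -0.0]
force: [-1.6, 0.3, -0.2]
finger_gap: 0.688
grip_force: 0.0
```

Call:
carry_out(
  motion=[
    [[0,0,0,0],[0,0,0,0],[0,0,0,0],[0,0,-1,0],[0,0,-2,0]],
  ],
)

```text
clock: 9.17
tcp_pos: [461.6, -96.5, 148.0]
ee_rot: [0.903, 0.43, -0.002, -0.002]
force: [0.7, 0.6, -0.9]
finger_gap: 0.966
grip_force: 0.0
```

Call:
carry_out(
  motion=[
    [[0,0,-3,0],[0,0,-3,0],[0,0,-3,0],[0,0,0,0],[0,0,0,0]],
  ],
)

```text
clock: 9.58
tcp_pos: [465.4, -97.6, 242.9]
ee_rot: [0.903, 0.43, 0.002, 0.002]
force: [-0.9, -0.4, -0.7]
finger_gap: 0.97
grip_force: 0.0
```

```bash
python3 - <<'E'
from h import *
st=status.observe(); im=vision.grab_frame("wrist"); C=cam("wrist",st)
print(st["tcp_pos"],st["force"],st["finger_gap"])
np.save("w5.npy",np.r_[st["tcp_pos"],st["ee_rot"]]); cv2.imwrite("pics/w5.png",im[:,:,::-1])
s=np.array([404.3,-172,30]);u=np.array([.6288,.7776,0]);a=(u+[0,0,1])*.7071
for q in (0,50,100,119,135,150): print(q,proj(C,s+q*a).round(1))
h=cv2.cvtColor(im,cv2.COLOR_RGB2HSV); m=((h[...,0]<16)&(h[...,1]>200)&(h[...,2]>60)).astype(np.uint8)
k,l,stt,ce=cv2.connectedComponentsWithStats(m)
for i in np.argsort(-stt[:,4])[:5]: print(stt[i],ce[i].round(1))
for n in("side","scene"):
    cv2.imwrite(f"pics/{n}6.png",vision.grab_frame(n)[:,:,::-1])
    print(n,[proj(cam(n),s+q*a).round(1).tolist() for q in (0,50,100,135,150)])
E
```

```text
[465.4018727  -97.55220131 242.90926544] [-0.86583739 -0.35328612 -0.70865603] 0.970188452724694
0 [257.4 248. ]
50 [257.4 231.7]
100 [257.4 210.5]
119 [257.4 200.7]
135 [257.4 191.5]
150 [257.4 181.9]
[     0      0    512    384 194828] [255.5 191.1]
[ 233  206   48   63 1779] [256.7 240.5]
[273 228   1   1   1] [273. 228.]
side [[283.5, 195.8], [274.9, 191.6], [265.5, 187.0], [258.3, 183.5], [255.1, 181.9]]
scene [[270.3, 215.6], [258.0, 207.3], [245.1, 198.5], [235.8, 192.2], [231.6, 189.3]]
```

```bash
python3 - <<'E'
from h import *
s=np.array([404.3,-172,30]);u=np.array([.6288,.7776,0]);a=(u+[0,0,1])*.7071
rs=[]
for n in("side","scene"):
    g=cv2.imread(f"pics/{n}6.png").max(2); p=proj(cam(n),s+135*a)
    roi=np.zeros(g.shape,np.uint8); cv2.circle(roi,p.astype(int).tolist(),16,1,-1)
    m=((g<40)&(roi>0)).astype(np.uint8); k,l,stt,ce=cv2.connectedComponentsWithStats(m)
    i=1+np.argmax(stt[1:,4]); print(n,p.round(1),stt[1:].tolist(),ce[i].round(1)); rs.append(ray(cam(n),ce[i]))
X=tri(rs); print("cap tri",X,"pred",s+135*a)
st=status.observe(); g=s+78*a+[0,0,6-5]; print("grasp TCP",g, tocm(g,st))
E
```

```text
side [258.3 183.5] [[251, 175, 19, 18, 232]] [260.  183.6]
scene [235.8 192.2] [[231, 187, 13, 12, 98]] [237.4 192.6]
cap tri [ 460.89561963 -100.23119701  123.95834116] pred [464.3243048 -97.7714704 125.4585   ]
grasp TCP [ 438.98070944 -129.11240512   86.1538    ] [-3.9901784   0.21317523 15.23736381]
```

Call:
carry_out(
  motion=[
    [[-1.5,0.1,0,0],[-1.5,0.1,0,0],[-1.4,0,0,0],[0,0,2,0],[0,0,3,0]],
  ],
  fingers=8.8,
)

```text
clock: 10.15
tcp_pos: [438.6, -133.6, 190.6]
ee_rot: [0.903, 0.43, 0.001, 0.001]
force: [0.9, 0.1, -0.2]
finger_gap: 1.0
grip_force: 0.0
```

Call:
carry_out(
  motion=[
    [[0,0,3,0],[0,0,2.5,0],[0,0,1.5,0],[0,0,0,0],[0,0,0,0]],
  ],
)

```text
clock: 10.57
tcp_pos: [435.7, -131.9, 117.6]
ee_rot: [0.903, 0.43, -0.002, -0.002]
force: [0.0, 0.1, -1.1]
finger_gap: 1.0
grip_force: 0.0
```

```bash
python3 - <<'E'
from h import *
st=status.observe(); print(st["tcp_pos"],st["force"])
s=np.array([402.4,-174.3,0]);u=np.array([.6288,.7776,0]); d=st["tcp_pos"]-s; print("along",d@u,"want",76*.7071,"across",d@[.7776,-.6288,0])
E
```

```text
[ 435.66398796 -131.86474673  117.62867046] [ 0.02738896  0.09246443 -1.06391128]
along 53.91404857184311 want 53.739599999999996 across -0.8172102146834805
```

Aligned. I go down the last 31 mm and grip.

Call:
carry_out(
  motion=[
    [[0,0,1.2,0],[0,0,1.2,0],[0,0.1,0.7,0],[0,0,0,0],[0,0,0,0]],
  ],
)

```text
clock: 10.98
tcp_pos: [438.7, -133.3, 89.2]
ee_rot: [0.903, 0.43, 0.0, 0.0]
force: [0.1, -0.1, -0.6]
finger_gap: 1.001
grip_force: 0.0
```

Call:
carry_out(
  motion=[
    [[0,0,0,0],[0,0,0,0],[0,0,0,0],[0,0,0,0],[0,0,0,0]],
  ],
  fingers=3.5,
  grip_force=30,
)

```text
clock: 11.4
tcp_pos: [438.6, -133.3, 89.1]
ee_rot: [0.903, 0.43, 0.0, 0.0]
force: [-0.5, 0.8, -0.3]
finger_gap: 0.643
grip_force: 0.0
```

Call:
carry_out(
  motion=[
    [[0,0,0,0],[0,0,0,0],[0,0,0,0]],
  ],
)

```text
clock: 11.65
tcp_pos: [436.7, -132.0, 88.6]
ee_rot: [0.903, 0.43, -0.001, -0.002]
force: [-4.5, 4.8, 6.9]
finger_gap: 0.493
grip_force: 30.0
```

Call:
carry_out(
  motion=[
    [[0,0,-0.5,0],[0,0,-1.5,0],[0,0,-2.5,0],[0,0,-3,0],[0,0,-3,0]],
  ],
)

```text
clock: 12.07
tcp_pos: [437.6, -133.0, 194.2]
ee_rot: [0.903, 0.43, -0.001, -0.001]
force: [-0.0, 0.5, -0.5]
finger_gap: 0.485
grip_force: 30.0
```

Call:
carry_out(
  motion=[
    [[0,0,-3,0],[0,0,-2.5,0],[0,0,0,-0.1],[0,0,0,-0.1],[0,0,0,-0.1]],
  ],
)

```text
clock: 12.48
tcp_pos: [438.8, -133.5, 249.7]
ee_rot: [0.827, 0.562, 0.001, 0.001]
force: [0.2, -0.6, -2.5]
finger_gap: 0.493
grip_force: 30.0
```

Call:
carry_out(
  motion=[
    [[0,0,0,-0.1],[0,0,0,-0.1],[0,0,0,-0.085],[0,0,0,0],[0,0,0,0]],
  ],
)

```text
clock: 12.9
tcp_pos: [438.3, -133.2, 248.6]
ee_rot: [0.741, 0.671, -0.0, 0.0]
force: [-0.8, -0.4, -1.7]
finger_gap: 0.493
grip_force: 30.0
```

```bash
python3 - <<'E'
from h import *
v=np.load("w1.npy"); C=cam("wrist",dict(tcp_pos=v[:3],ee_rot=v[3:]))
im=cv2.imread("pics/w1.png"); g=im.max(2)
for x0,x1 in((220,247),(247,275)):
    m=np.zeros_like(g); m[150:232,x0:x1]=(g[150:232,x0:x1]<75)
    k,l,s,ce=cv2.connectedComponentsWithStats(m); i=1+np.argmax(s[1:,4]); print(s[i],ce[i].round(1))
    ys,xs=np.where(l==i); P=[]
    for r in range(s[i][1],s[i][1]+s[i][3],8):
        xx=xs[ys==r]; 
        if len(xx): P.append(onz(C,(xx.mean(),r),45))
    P=np.array(P); f=np.polyfit(P[:,1],P[:,0],1); print("x at -310,-360,-404",np.polyval(f,[-310,-360,-404]).round(1),"ang",90-np.degrees(np.arctan(f[0])),"yrange",P[:,1].min(),P[:,1].max())
st=status.observe(); print(st["tcp_pos"],st["force"],st["finger_gap"],Ro.from_quat(st["ee_rot"]).as_matrix()[:,0])
im=vision.grab_frame("side"); im2=vision.grab_frame("scene")
cv2.imwrite("pics/k.png",np.hstack([cv2.resize(im[60:230,200:370,::-1],(400,400),interpolation=cv2.INTER_CUBIC),cv2.resize(im2[60:230,190:360,::-1],(400,400),interpolation=cv2.INTER_CUBIC)]))
E
```

```text
[226 164  16  66 604] [233.3 200.3]
x at -310,-360,-404 [424.9 422.5 420.5] ang 87.30594662824393 yrange -402.44690565720623 -314.41798008167495
[249 167  14  65 406] [255.1 208.4]
x at -310,-360,-404 [452.2 451.7 451.2] ang 89.40389130251486 yrange -406.90907536613713 -318.403297201195
[ 438.30725895 -133.2265063   248.63165359] [-0.84184973 -0.38942991 -1.74348799] 0.49275104678189074 [ 9.83347304e-02  9.95153390e-01 -1.06024336e-04]
```

Call:
carry_out(
  motion=[
    [[-1.5,0.1,0,0],[-2.5,0.2,0,0],[-2.8,0.2,0,0],[-2.8,0.2,0,0],[-2.8,0.2,0,0]],
  ],
)

```text
clock: 13.42
tcp_pos: [435.4, -258.6, 248.8]
ee_rot: [0.741, 0.672, 0.0, 0.0]
force: [1.1, 0.8, -1.6]
finger_gap: 0.492
grip_force: 30.0
```

Call:
carry_out(
  motion=[
    [[-2.8,0.2,0,0],[-2.5,0.2,0,0],[-1.6,0.2,0,0],[-0.8,0.1,1,0],[0,0,2,0]],
  ],
)

```text
clock: 13.83
tcp_pos: [436.7, -337.5, 220.7]
ee_rot: [0.741, 0.671, 0.0, 0.003]
force: [0.9, -0.2, -1.5]
finger_gap: 0.492
grip_force: 30.0
```

Call:
carry_out(
  motion=[
    [[0,0,3,0],[0,0,2.5,0],[0,0,0,0],[0,0,0,0]],
  ],
)

```text
clock: 14.17
tcp_pos: [433.8, -333.0, 161.5]
ee_rot: [0.74, 0.672, -0.0, -0.003]
force: [0.6, 0.6, -0.7]
finger_gap: 0.492
grip_force: 30.0
```

```bash
python3 - <<'E'
from h import *
im=vision.grab_frame("side"); im2=vision.grab_frame("scene");im3=vision.grab_frame("wrist")
st=status.observe(); print(st["tcp_pos"],st["force"],st["finger_gap"])
np.save("w7.npy",np.r_[st["tcp_pos"],st["ee_rot"]])
for n,i in (("side7",im),("scene7",im2),("wrist7",im3)): cv2.imwrite(f"pics/{n}.png",i[:,:,::-1])
o=np.array([439,-359.5,0]);d=st["tcp_pos"]-o;print("jig x",d@[.996,-.087,0],"y",d@[.087,.996,0])
cv2.imwrite("pics/k.png",np.hstack([cv2.resize(im[70:200,200:330,::-1],(400,400),interpolation=cv2.INTER_CUBIC),cv2.resize(im3[:,:,::-1],None,fx=400/384,fy=400/384)[:,66:466]]))
E
```

```text
[ 436.26057498 -335.295432    165.65733716] [-0.0146272  -0.39022424 -1.35408519] 0.4952896412046241
jig x -4.834264734737882 y 23.869419750139002
```

View pics/k.png

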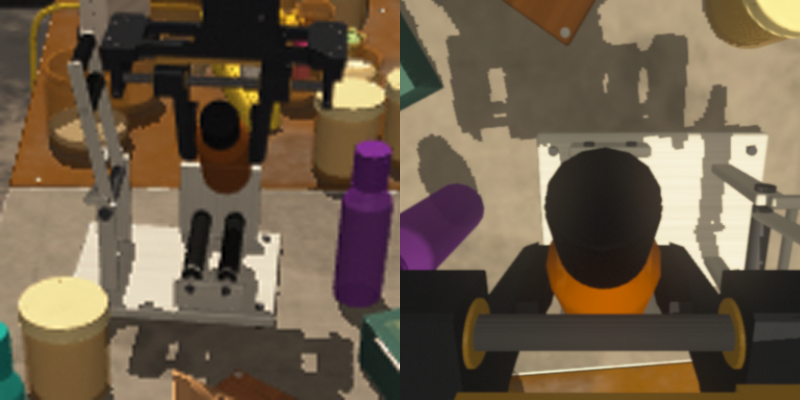

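The bottle is still tilted at 45°, centred over the rollers with its base towards the end plate. The hold-down frame stands clear to the left in the side view. I lower until contact.

Call:
carry_out(
  motion=[
    [[0,-0.1,1,0],[0,-0.1,1.5,0],[0,-0.1,1.2,0],[0,0,0,0],[0,0,0,0]],
  ],
  grip_force=22,
)

```text
clock: 14.73
tcp_pos: [431.5, -334.0, 126.0]
ee_rot: [0.74, 0.672, -0.0, -0.001]
force: [-0.7, 0.4, -1.3]
finger_gap: 0.491
grip_force: 22.0
```

Call:
carry_out(
  motion=[
    [[0,0,0.3,0],[0,0,0.3,0],[0.1,0,0.3,0],[0,0,0,0],[0,0,0,0]],
  ],
)

```text
clock: 15.15
tcp_pos: [434.2, -334.4, 119.8]
ee_rot: [0.74, 0.672, 0.001, 0.002]
force: [0.9, 1.5, 5.4]
finger_gap: 0.496
grip_force: 22.0
```

Call:
carry_out(
  motion=[
    [[0.5,0,0.3,0],[0.5,0,0.3,0],[0.5,0,0.3,0],[0,0,0,0]],
  ],
)

```text
clock: 15.48
tcp_pos: [433.4, -317.2, 108.1]
ee_rot: [0.74, 0.673, 0.0, -0.001]
force: [1.8, 1.0, 3.3]
finger_gap: 0.492
grip_force: 22.0
```

Call:
carry_out(
  motion=[
    [[0.4,0,0.4,0],[0.4,0,0.5,0],[0.3,0,0.5,0],[0.2,0,0.3,0],[0,0,0,0]],
  ],
)

```text
clock: 15.9
tcp_pos: [433.8, -304.2, 90.1]
ee_rot: [0.74, 0.673, -0.0, -0.002]
force: [1.5, 3.0, 1.9]
finger_gap: 0.492
grip_force: 22.0
```

Call:
carry_out(
  motion=[
    [[0.3,0,0.5,0],[0.2,0,0.4,0],[0.1,0,0.3,0],[0,0,0,0],[0,0,0,0]],
  ],
)

```text
clock: 16.32
tcp_pos: [434.9, -299.5, 79.2]
ee_rot: [0.74, 0.672, -0.0, -0.001]
force: [1.0, -0.0, 0.9]
finger_gap: 0.49
grip_force: 22.0
```

```bash
python3 - <<'E'
from h import *
st=status.observe(); print(st["tcp_pos"],st["force"],st["wrist_torque"],st["finger_gap"])
o=np.array([439,-359.5,0]);d=st["tcp_pos"]-o;print("jig x",d@[.996,-.087,0],"y",d@[.087,.996,0])
im=vision.grab_frame("side"); cv2.imwrite("pics/side8.png",im[:,:,::-1])
h=cv2.cvtColor(im,cv2.COLOR_RGB2HSV); S=cam("side"); p=proj(S,st["tcp_pos"]).astype(int);print(p)
roi=np.zeros(h.shape[:2],np.uint8); cv2.circle(roi,p.tolist(),40,1,-1)
for nm,m in(("amber",(h[...,0]<16)&(h[...,1]>190)),("black",h[...,2]<25)):
    k,l,s,ce=cv2.connectedComponentsWithStats((m&(roi>0)).astype(np.uint8)); print(nm,[(s[i].tolist(),ce[i].round(1).tolist()) for i in range(1,k) if s[i][4]>25])
E
```

```text
[ 434.91880216 -299.52273304   79.16950014] [ 1.01829835 -0.04541623  0.94578536] [-0.05410961 -0.06736145  0.03339484] 0.4904201518045923
jig x -9.282895277923776 y 59.38229367956556
[270 149]
amber [([263, 135, 18, 24, 303], [271.6, 145.1])]
black [([236, 109, 71, 48, 825], [276.0, 124.9]), ([250, 132, 14, 24, 143], [257.6, 141.5]), ([260, 153, 16, 16, 166], [268.9, 160.4])]
```

Call:
carry_out(
  motion=[
    [[0.1,0,0.3,0],[0,0,0.2,0],[0,0,0,0],[0,0,0,0]],
  ],
)

```text
clock: 16.7
tcp_pos: [435.5, -298.6, 74.6]
ee_rot: [0.74, 0.672, 0.0, -0.0]
force: [0.5, 2.5, 0.5]
finger_gap: 0.488
grip_force: 22.0
```

```bash
python3 - <<'E'
from h import *
st=status.observe(); print(st["tcp_pos"],st["force"],st["wrist_torque"],st["finger_gap"])
im=vision.grab_frame("side"); im2=vision.grab_frame("scene"); 
S=cam("side");Sc=cam("scene"); p0=np.array([435,-299.5,72]); 
for tilt in (0,.1,.2):
    X=p0+60*np.array([.087*np.cos(tilt),.996*np.cos(tilt),np.sin(tilt)]); print(tilt,"cap pred side",proj(S,X).round(1),"scene",proj(Sc,X).round(1))
for n,im,C in (("side",im,S),("scene",im2,Sc)):
    cv2.imwrite(f"pics/{n}9.png",im[:,:,::-1]); p=proj(C,p0+[5,60,3]).astype(int); roi=np.zeros(im.shape[:2],np.uint8); cv2.circle(roi,p.tolist(),22,1,-1)
    k,l,s,ce=cv2.connectedComponentsWithStats(((im.max(2)<40)&(roi>0)).astype(np.uint8)); print(n,p,[(s[i].tolist(),ce[i].round(1).tolist()) for i in range(1,k) if s[i][4]>25])
E
```

```text
[ 435.45959215 -298.56768938   74.61062337] [0.49931711 2.48540248 0.46065097] [ 0.07233654 -0.10593005 -0.00828163] 0.4878836524716474
0 cap pred side [268.9 165.2] scene [276.9 187.5]
0.1 cap pred side [268.9 163.1] scene [277.1 185.8]
0.2 cap pred side [269. 161.] scene [277.4 184.1]
side [268 164] [([256, 143, 8, 17, 79], [259.6, 150.1]), ([279, 146, 6, 13, 57], [281.2, 152.5]), ([261, 156, 15, 16, 174], [268.7, 163.4])]
scene [276 186] [([272, 181, 11, 10, 77], [277.4, 185.9])]
```

Call:
carry_out(
  motion=[
    [[-0.5,0,0.1,0],[-0.6,0,0.1,0],[-0.6,0,0,0],[-0.6,0,0,0],[-0.5,0,0,0]],
  ],
)

```text
clock: 17.22
tcp_pos: [432.8, -327.5, 72.8]
ee_rot: [0.74, 0.672, -0.0, 0.0]
force: [0.6, 1.5, 0.9]
finger_gap: 0.495
grip_force: 22.0
```

Call:
carry_out(
  motion=[
    [[-0.3,0,0,0],[-0.2,0,0,0],[0,0,0,0],[0,0,0,0]],
  ],
)

```text
clock: 17.55
tcp_pos: [432.3, -332.3, 72.8]
ee_rot: [0.74, 0.672, -0.0, 0.0]
force: [-0.7, -1.0, 0.6]
finger_gap: 0.493
grip_force: 22.0
```

```bash
python3 - <<'E'
from h import *
st=status.observe(); print(st["tcp_pos"],st["force"],st["wrist_torque"],st["finger_gap"])
o=np.array([439,-359.5,0]);d=st["tcp_pos"]-o;print("jig x",d@[.996,-.087,0],"y",d@[.087,.996,0])
E
```

```text
[ 432.27245595 -332.25121347   72.76265345] [-0.68015349 -1.02851155  0.64392126] [-0.36828233 -0.04367414  0.02946952] 0.4932354672667071
jig x -9.071278303078923 y 26.554495051652168
```

Call:
carry_out(
  motion=[
    [[-0.2,0,0,0],[-0.1,0,0,0],[0,0,0,0],[0,0,0,0]],
  ],
)

```text
clock: 17.88
tcp_pos: [432.0, -332.7, 72.3]
ee_rot: [0.74, 0.672, 0.001, -0.001]
force: [1.5, 5.3, 1.8]
finger_gap: 0.487
grip_force: 22.0
```

Call:
carry_out(
  motion=[
    [[-0.2,0,0,0],[0,0,0,0],[0,0,0,0]],
  ],
)

```text
clock: 18.13
tcp_pos: [432.0, -332.9, 72.1]
ee_rot: [0.741, 0.672, 0.002, -0.003]
force: [2.6, 12.1, 4.3]
finger_gap: 0.494
grip_force: 22.0
```

Call:
carry_out(
  motion=[
    [[-0.2,0,0,0],[0,0,0,0],[0,0,0,0]],
  ],
)

```text
clock: 18.38
tcp_pos: [432.0, -333.3, 72.0]
ee_rot: [0.741, 0.672, 0.003, -0.004]
force: [5.2, 16.6, 5.6]
finger_gap: 0.493
grip_force: 22.0
```

Call:
carry_out(
  motion=[
    [[0.3,0,0,0],[0.1,0.2,0.1,0],[0,0.1,0,0],[0,0,0,0]],
  ],
)

```text
clock: 18.72
tcp_pos: [434.6, -333.4, 71.3]
ee_rot: [0.74, 0.672, 0.0, -0.002]
force: [0.5, 6.8, 3.2]
finger_gap: 0.497
grip_force: 22.0
```

Call:
carry_out(
  motion=[
    [[0,0,0,0],[0,0,0,0],[0,0,0,0],[0,0,0,0],[0,0,0,0]],
  ],
  fingers=7.5,
)

```text
clock: 19.13
tcp_pos: [434.9, -335.2, 71.7]
ee_rot: [0.74, 0.672, -0.0, 0.0]
force: [-0.1, -1.2, 0.2]
finger_gap: 0.837
grip_force: 0.0
```

```bash
python3 - <<'E'
from h import *
for n in("side","scene"): cv2.imwrite(f"pics/{n}10.png",vision.grab_frame(n)[:,:,::-1])
st=status.observe(); print(st["tcp_pos"],st["force"],st["wrist_torque"],st["finger_gap"])
rs=[]
for n in("side","scene"):
    im=cv2.imread(f"pics/{n}10.png"); C=cam(n); p=proj(C,[444,-276,67]).astype(int); roi=np.zeros(im.shape[:2],np.uint8); cv2.circle(roi,p.tolist(),18,1,-1)
    k,l,s,ce=cv2.connectedComponentsWithStats(((im.max(2)<40)&(roi>0)).astype(np.uint8)); print(n,p,[(s[i].tolist(),ce[i].round(1).tolist()) for i in range(1,k) if s[i][4]>25])
    i=1+np.argmax(s[1:,4]); rs.append(ray(C,ce[i]))
print("cap",tri(rs), "expect",439+.087*83,-359.5+.996*83,67)
E
```

```text
[ 434.98822064 -335.0619071    71.72986871] [-0.75811838 -0.24409263  0.52608753] [-0.02974339 -0.02607456 -0.00155271] 0.8510148838430356
side [267 158] [([260, 144, 19, 23, 211], [267.9, 157.4])]
scene [283 182] []
cap [ 441.93931525 -256.33539533   81.00908068] expect 446.221 -276.832 67
```

Call:
carry_out(
  motion=[
    [[0,0,0,0],[0,0,-1,0],[0,0,-2,0],[0,0,-3,0],[0,0,-3,0]],
  ],
)

```text
clock: 19.65
tcp_pos: [434.3, -334.2, 162.4]
ee_rot: [0.74, 0.672, -0.0, -0.001]
force: [-0.1, -0.4, 0.3]
finger_gap: 0.855
grip_force: 0.0
```

Call:
carry_out(
  motion=[
    [[0,0,-3,0],[0,0,-3,0],[0,0,-3,0],[0,0,0,0],[0,0,0,0]],
  ],
)

```text
clock: 20.07
tcp_pos: [436.3, -335.8, 255.2]
ee_rot: [0.74, 0.672, 0.0, 0.003]
force: [-1.0, -1.1, -0.5]
finger_gap: 0.852
grip_force: 0.0
```

```bash
python3 - <<'E'
from h import *
for n in("side","scene"): cv2.imwrite(f"pics/{n}11.png",vision.grab_frame(n)[:,:,::-1])
st=status.observe(); im=vision.grab_frame("wrist"); cv2.imwrite("pics/w11.png",im[:,:,::-1]);print(st["tcp_pos"],st["force"],st["finger_gap"])
C=cam("wrist",st); h=cv2.cvtColor(im,cv2.COLOR_RGB2HSV)
print("pred body",proj(C,[436+.087*1,-410,67]),proj(C,[444.5,-311,67]),"cap",proj(C,[447,-277,67]))
for nm,m in(("amber",(h[...,0]<18)&(h[...,1]>190)),("black",(h[...,2]<45))):
    mm=m.astype(np.uint8); mm[:110]=0
    k,l,s,ce=cv2.connectedComponentsWithStats(mm)
    for i in np.argsort(-s[:,4])[1:6]: print(nm,s[i],ce[i].round(1))
S=cam("side"); im=cv2.imread("pics/side11.png"); p=proj(S,[447,-277,67]); roi=np.zeros(im.shape[:2],np.uint8); cv2.circle(roi,p.astype(int).tolist(),16,1,-1)
k,l,s,ce=cv2.connectedComponentsWithStats(((im.max(2)<45)&(roi>0)).astype(np.uint8)); print(p,s[1:],ce[1:])
E
```

```text
[ 434.5671439 -334.3850648  251.2553176] [ 0.91546481 -0.47677124  0.65572405] 0.853357349511371
pred body [267.2176137  241.34498942] [266.82204901 144.89849961] cap [266.24360586 107.65375499]
amber [ 246  131   41  121 4416] [265.7 191.9]
amber [ 260  337   86   40 2532] [302.4 356.5]
amber [337 299  15   2  25] [345.  299.6]
amber [261 372   3   3   7] [262.  373.3]
amber [279 341   1   1   1] [279. 341.]
black [    0   235   180   149 14012] [ 73.7 313.1]
black [  342   212   170   164 12850] [442.5 298.7]
black [350 265   1   2   2] [350.  265.5]
black [274 112   1   1   1] [274. 112.]
black [260 111   1   1   1] [260. 111.]
[266.09823779 158.27613433] [[260 147  19  20 217]] [[268.00460829 157.7281106 ]]
```

The numbers show the bottle level on the rollers, within 1 mm of the centre line, with its base at the plate. Next I close the fingers and go behind the hold-down bar.

Call:
carry_out(
  motion=[
    [[0,0,-2,0],[0,0,-2.5,0],[-0.3,2,-1,0],[-0.4,2.5,0,0],[-0.4,2.8,0,0]],
  ],
  fingers=0,
)

```text
clock: 20.63
tcp_pos: [506.6, -352.8, 306.2]
ee_rot: [0.741, 0.672, -0.0, -0.0]
force: [-0.6, -0.2, 0.5]
finger_gap: 0.494
grip_force: 0.0
```

Call:
carry_out(
  motion=[
    [[-0.4,2.8,0,0],[-0.4,2.8,0,0],[-0.4,2.3,0,0],[0,1.0,0,0],[0,0,0,0]],
  ],
)

```text
clock: 21.05
tcp_pos: [595.0, -372.6, 303.4]
ee_rot: [0.74, 0.673, -0.0, -0.002]
force: [-0.2, 0.8, -1.0]
finger_gap: 0.118
grip_force: 0.0
```

Call:
carry_out(
  motion=[
    [[0,0,0,0],[0,0,0,0],[0,0,0,0],[0,0,0,0]],
  ],
)

```text
clock: 21.38
tcp_pos: [593.1, -373.1, 307.2]
ee_rot: [0.74, 0.672, -0.0, 0.0]
force: [-0.5, -0.5, -1.0]
finger_gap: 0.002
grip_force: 0.0
```

```bash
python3 - <<'E'
from h import *
st=status.observe(); print(st["tcp_pos"],st["force"],st["finger_gap"])
o=np.array([439,-359.5,0]);d=st["tcp_pos"]-o;print("jig x",d@[.996,-.087,0],"y",d@[.087,.996,0])
print(tocm([439+154.4,-359.5-13.5,219],st))
E
```

```text
[ 593.08545118 -373.12230595  307.15740582] [-0.50612435 -0.50853851 -0.96939836] 0.0018343353124366391
jig x 154.6542499964692 y -0.16238247509826134
[0.01663494 0.02945553 8.81574028]
```

Call:
carry_out(
  motion=[
    [[0,0,2,0],[0,0,3,0],[0,0,2.6,0],[0,0,1.2,0],[0,0,0,0]],
  ],
)

```text
clock: 21.8
tcp_pos: [591.5, -371.9, 214.6]
ee_rot: [0.74, 0.672, -0.001, -0.003]
force: [-0.9, 0.1, -0.8]
finger_gap: 0.004
grip_force: 0.0
```

Call:
carry_out(
  motion=[
    [[0,-0.8,0,0],[0,-0.8,0,0],[0,-0.8,0,0],[0,-0.8,0,0],[0,-0.8,0,0]],
  ],
)

```text
clock: 22.22
tcp_pos: [554.0, -369.9, 220.7]
ee_rot: [0.74, 0.672, 0.0, 0.002]
force: [0.0, -0.6, 0.7]
finger_gap: 0.002
grip_force: 0.3
```

Call:
carry_out(
  motion=[
    [[0,-0.9,0,0],[0,-0.9,0,0],[0,-0.9,0,0],[0,-0.8,0,0],[0,0,0,0]],
  ],
)

```text
clock: 22.63
tcp_pos: [517.5, -365.7, 218.4]
ee_rot: [0.74, 0.672, -0.0, -0.001]
force: [-0.4, 0.7, -0.3]
finger_gap: 0.002
grip_force: 0.0
```

```bash
python3 - <<'E'
from h import *
st=status.observe(); print(st["tcp_pos"],st["force"])
im=vision.grab_frame("side"); cv2.imwrite("pics/side12.png",im[:,:,::-1])
E
```

```text
[ 517.51991041 -365.73254443  218.44725937] [-0.41858052  0.71990143 -0.33305645]
```

Call:
carry_out(
  motion=[
    [[0,0.5,-1,0],[0,1,-2,0],[0,1,-3,0],[0,1,-3,0],[0,0,0,0]],
  ],
)

```text
clock: 23.1
tcp_pos: [559.1, -371.2, 317.4]
ee_rot: [0.74, 0.673, 0.002, 0.006]
force: [0.3, -0.9, 1.3]
finger_gap: 0.001
grip_force: 0.0
```

Call:
carry_out(
  motion=[
    [[0,0,0,0],[0,0,0,0],[0,0,0,0],[0,0,0,0],[0,0,0,0]],
  ],
)

```text
clock: 23.52
tcp_pos: [553.5, -369.0, 307.0]
ee_rot: [0.74, 0.672, -0.0, -0.001]
force: [0.2, -0.3, 0.1]
finger_gap: 0.005
grip_force: 0.0
```

Call:
carry_out(
  motion=[
    [[0,0,0,0],[0,0,0,0],[0,0,0,0],[0,0,0,0],[0,0,0,0]],
  ],
)

```text
clock: 23.93
tcp_pos: [554.2, -369.4, 308.8]
ee_rot: [0.74, 0.672, 0.0, 0.0]
force: [0.3, -0.6, -0.1]
finger_gap: 0.006
grip_force: 0.0
```

Call:
carry_out(
  motion=[
    [[0,0,0,0],[0,0,0,0],[0,0,0,0],[0,0,0,0],[0,0,0,0]],
  ],
)

```text
clock: 24.35
tcp_pos: [554.3, -369.4, 308.7]
ee_rot: [0.74, 0.672, -0.0, 0.0]
force: [-0.0, -0.1, 0.6]
finger_gap: 0.005
grip_force: 0.0
```

Call:
carry_out(
  motion=[
    [[0,0,0,0],[0,0,0,0],[0,0,0,0],[0,0,0,0],[0,0,0,0]],
  ],
)

```text
clock: 24.77
tcp_pos: [554.3, -369.4, 308.7]
ee_rot: [0.74, 0.672, -0.0, 0.0]
force: [-0.7, -0.8, 0.1]
finger_gap: 0.006
grip_force: 0.0
```

Call:
carry_out(
  motion=[
    [[0,0,0,0],[0,0,0,0],[0,0,0,0],[0,0,0,0],[0,0,0,0]],
  ],
)

```text
clock: 25.18
tcp_pos: [554.3, -369.4, 308.7]
ee_rot: [0.74, 0.672, 0.0, -0.0]
force: [-0.4, 0.3, -0.1]
finger_gap: 0.006
grip_force: 0.0
```

```bash
python3 - <<'E'
from h import *
st=status.observe(); print(st["clock"],st["tcp_pos"],st["force"])
a=cv2.imread("pics/side11.png")
im=vision.grab_frame("side"); cv2.imwrite("pics/side13.png",im[:,:,::-1]); b=im[:,:,::-1]
im2=vision.grab_frame("scene"); cv2.imwrite("pics/scene13.png",im2[:,:,::-1])
S=cam("side");o=np.array([439,-359.5,0]);ex=np.array([.996,-.087,0]);ey=np.array([.087,.996,0])
J=lambda x,y,z:o+x*ex+y*ey+[0,0,z]
for th in(1.75,0.0,-.2):
    X=J(90-124*np.cos(th),0,97+124*np.sin(th)); p=proj(S,X); u,v=p.astype(int); print(th,p.round(1),"before/after max", a[v-2:v+3,u-2:u+3].mean().round(),b[v-2:v+3,u-2:u+3].mean().round())
L,R=J(90-124,-28,97),J(90-124,28,97); print("grip bar ends", proj(S,L),proj(S,R))
# rows of brightness around bar
print(b.max(2)[125:165:2,270:310:3])
h=cv2.cvtColor(im,cv2.COLOR_RGB2HSV); p=proj(S,J(0,83,67)); print("cap pred",p)
roi=np.zeros(h.shape[:2],np.uint8); cv2.circle(roi,p.astype(int).tolist(),16,1,-1)
k,l,s,ce=cv2.connectedComponentsWithStats(((im.max(2)<45)&(roi>0)).astype(np.uint8)); print(s[1:],ce[1:])
E
```

```text
25.1833 [ 554.27970309 -369.3617666   308.69019314] [-0.42801029  0.27318067 -0.07472519]
1.75 [225.9  87. ] before/after max 33.0 60.0
0.0 [281.9 132.3] before/after max 97.0 36.0
-0.2 [280.6 140.1] before/after max 81.0 84.0
grip bar ends [282.50512965 127.04435049] [281.32992055 137.80534996]
[[116 216 197 209 181 152 125 122 123 125 122  65 106 113]
 [ 29  61 105 103  21  69 120 121 123 121 122  56  67  80]
 [ 28  61 116 104  22  49 117 122 119 113 118  51  52  63]
 [ 26 121 130 104  21  48 129 132 129 129  91  77  62  61]
 [ 25 154 126  90  22 105 137 134 139 135 135 131  70  56]
 [ 63 157 122  79  21 111 140 142 146 141 138 137 137 145]
 [113 134 175 212 227 136 141 134 138 134 139 142 134 140]
 [ 91 105 105 104 104 130 138 144 135 143 138 140 145 134]
 [159 137  78  59 102 134 142 143 144 142 140 145 145 141]
 [158 132  86  84 107 139 136 141 147 135 138 144 145 138]
 [156 127  78  83 107 168 151 143 144 141 144 139 140 136]
 [139 114  69 104 111 112 228 134 148 142 140 142 139 129]
 [132 100  60 102 102 224 228 133 145 144 148 145 144 113]
 [ 17  80  44 101 101 122 227  69 145 144 144 144 146  92]
 [ 11  63  20 122 228 229 229 146 146 144 144 137 144  72]
 [ 10  26  13 222 230 230 230 152 148 146 148 145 141  66]
 [ 10  40  19 127 124 101 230 164 159 153 152 139 137  53]
 [ 10  18  50 228 101 102 229 163 163 165 160 158 148  52]
 [  9  92  67 230 104 103 230 161 157 158 160 162 153  54]
 [ 12  51 121 227 101 102 231 165 158 156 161 160 157  55]]
cap pred [266.40148698 158.31690145]
[[260 147  19  20 217]] [[267.93087558 157.76036866]]
```

```bash
python3 -c "
from station import ctrl; print(ctrl.finish_job())"
```

```text
the job is handed in; nothing more can be done
None
```

The job is handed in at about 25 s: the bottle was parked in the rest and re-gripped by its side. It now lies on the rollers with its base at the end plate, and the hold-down rests on it at about 0 rad, as measured in the side camera image.

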